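# Fill the cap jar through the gate valve

### The arm

A 6-joint arm with a two-finger parallel gripper is mounted at the origin on the work surface. World frame = base frame: x ahead of the robot, y to its left, z up, the work surface at z = 0. Lengths are in mm, angles in rad, forces in N, time in s.
With the tool pointing down it reaches from about 350 to 975 mm from the base axis. Payload 7.1 kg.
Tool frame: the origin (TCP) lies midway between the tips of the shut fingers; the grasp point (between the pads) lies env.grip_depth behind it (env.grip_depth is the distance from the TCP to the grasp point, in mm); z points along the fingers, y is the line along which they close (so a half turn about z gives the same grasp; the last joint's range is limited). The gripper opens to 88 mm and grips with 3 to 60 N. Pads are 20 mm wide; open, the fingers measure 115 mm over their backs; the gripper's body (75 mm by 178 mm) begins 61 mm behind the grasp point.
Start: joints at [-0.019, 0.423, 1.63, -0, 1.089, -0.019], TCP at [624.984, 0.026, 222.675] pointing down, gripper open.
Joint ranges: [-3, 3], [-0.9, 2.11], [0.09, 2.58], [-1.31, 4.45], [0.11, 2.69], [-2.54, 2.54]. Speed limits (rad/s): [2.39, 2.39, 3.01, 3.14, 3.14, 3.14].

### API

Orientations are given as [roll, pitch, yaw] about the fixed x, y, z axes, in that order (R = Rz(yaw) Ry(pitch) Rx(roll)).
In Python, from workcell import env gives the robot as it stands.
- The arm moves only by the tool servo_tool, never from a script. Its arguments are lists of equal length, an entry for each row: "dp": the shift along the world's x, y, z each as a share of 200 mm, from -1 to 1, a list of three; "turn": the turn, a rotation vector about the world's x, y, z each as a share of 30 degrees, from -1 to 1, a list of three. In form: {"dp": [[x, y, z], ...], "turn": [[rx, ry, rz], ...]}. A call has 1 to 20 rows; each row is the pose to reach, as a shift and turn from the pose commanded when the call began; what a row does not reach only later rows make up. A row lasts 1/8 s, in which the tool goes at most 62.5 mm and 10.7 degrees, less where a joint would pass 70% of its speed; a pose out of reach is approached as far as the arm can. A call with a number of a shift or a turn outside -1 to 1 is refused whole. A call with a gripper value outside its range is refused whole. "hand" is the closure, from 0 (fully open) to 1 (shut), set as the call begins (left out, the last holds). The fingers move at their own pace and stop on an object; the grip force is fixed at half the most. Time passes only in rows, so rows that repeat a pose let the fingers close. It gives the time, the measured TCP pose, the force, the opening and the grip force at its end, in the units of the state.
- env.read_state(): the state, without advancing time (a new reading comes with each control period).
- env.snapshot(name): name is "scene" or "side" or "wrist"; returns a dict with "img" (400x640x3 uint8, blue, green, red), "fx", "fy", "cx", "cy" (pixels), "R" (3x3) and "t" (3): a world point X has camera coordinates R X + t. Camera axes: x right, y down, z forward; pixel columns grow to the right and rows downward; lengths in mm; the calibration is good to about 2 mm. A picture is of the moment at which its call begins. There is no depth.
- env.finish_job(): hands the job in; it is judged then, once.
The state is a dict: "time": time; "qpos": joint angles; "joint_vel": joint speeds; "joint_efforts": joint torques, N m; "eef_pos": TCP position; "tcp_rot": TCP orientation; "contact_force": force on the tool from outside, world axes, zero at the start; "wrist_torque": the same for the moment, N m; "gripper_width": finger opening in mm; "finger_force": force on a finger pad.
Only numpy, scipy, OpenCV 4.12 (cv2) and the standard library are available. Lean on these libraries where they do the work, as an engineer would, in place of code of your own. Each camera call takes 0.05 s, during which the arm holds its last target. There are 200 camera calls.

### The job

Turn the valve lever on the filling station a quarter turn, fully open against its stop, then tip the scoop over the funnel so that all five white connector caps drop through into the jar. Set the empty scoop back down upright on the bench, turn the lever back until the valve is fully shut against its stop, and leave the block, the bottle and the wrench where they are.

Things in the scene. Friction and masses are not known exactly. Their poses are not given: they have to be found in the camera images.
- hopper: Filling station fixed to the bench: aluminium base plate 150 x 225 x 12 mm carrying a clear jar, a steel funnel above it and, beside it, a quarter-turn gate valve. Origin on the bench top under the axis of funnel and jar; z up; its -y axis points from the funnel axis to the valve.
- funnel_mouth (a point): Centre of the funnel's round mouth, 184.5 mm above the bench; mouth 140 mm across inside, narrowing to a throat 59 mm across.
- jar_in (a point): Centre of the jar's inner floor, 16 mm above the bench. The jar stands under the funnel throat: 62 mm across inside, 81 mm deep. It is fixed to the station.
- valve_pivot (a point): On the upright turning axis of the valve, 100 mm to the -y side of the funnel axis (hopper frame), 145 mm above the bench, level with the middle of the lever's flat steel bar.
- valve_grip (a point): Middle of the lever's red sleeve, 80 mm out from the turning axis, 161 mm above the bench. The sleeve is 60 mm long along the lever (45 to 105 mm from the axis), 16 mm thick, and its top is 175 mm, its underside 141 mm above the bench. It turns with the lever; the point's -x axis points from the turning axis out along the lever.
- valve (a joint): Valve lever angle about the upright axis, counter-clockwise from above. 0 = shut, at the hard stop: lever crosswise to the grey bracket arm (pointing along hopper -x, roughly to the robot), a steel gate plate closes the gap between funnel and jar. 1.571 = open, at the other hard stop: lever in line with the bracket arm and the green mark, pointing straight away from the funnel (hopper -y). It stays where it is left; turning it takes about 3 N at the sleeve.
- scoop: Loose blue plastic scoop, about 160 g, flat floor 130 x 72 mm (4 mm thick), side and back walls up to 34 mm, open at the lip. Origin at the middle of its underside; z up, -x points to the open lip (pouring direction).
- scoop_grip (a point): Point on the scoop's overhead handle for the grasp, 12 mm behind and 95 mm above the scoop's origin. The handle is a straight bar along the scoop's x axis, 16 mm thick, 18 mm high (86 to 104 mm above the underside), from 27 mm before to 73 mm behind the origin; it is joined to the scoop by a post behind the back wall.
- scoop_lip (a point): Middle of the lip's edge, on the floor's upper face: 65 mm before and 4 mm above the scoop's origin.
- attenuator: Black finned block 90 x 120 x 52 mm with a brass stub, 0.8 kg, bystander. Origin at the centre of its underside.
- cleaner: Closed bottle 56 mm across, 130 mm tall, bystander. Origin at the centre of its underside.
- wrench: Steel wrench 170 mm long lying on the bench, bystander. Origin at its underside, about the middle.
- cap0: White plastic connector cap, a solid cylinder 25 mm across and 20 mm high with rounded rims, 15 g, lying loose in the scoop. Origin at the centre of its underside (z along its axis).
- cap1: White plastic connector cap, a solid cylinder 25 mm across and 20 mm high with rounded rims, 15 g, lying loose in the scoop. Origin at the centre of its underside (z along its axis).
- cap2: White plastic connector cap, a solid cylinder 25 mm across and 20 mm high with rounded rims, 15 g, lying loose in the scoop. Origin at the centre of its underside (z along its axis).
- cap3: White plastic connector cap, a solid cylinder 25 mm across and 20 mm high with rounded rims, 15 g, lying loose in the scoop. Origin at the centre of its underside (z along its axis).
- cap4: White plastic connector cap, a solid cylinder 25 mm across and 20 mm high with rounded rims, 15 g, lying loose in the scoop. Origin at the centre of its underside (z along its axis).
Not all that is in view belongs to the job. Of the things shaped like the scoop, the blue one is meant.

How it is judged:
By the outcome, as a careful person would: the job done as asked, in the order asked, and still so for the second after the job is handed in, with the robot touching nothing.
It also fails if it takes over 72 s, if anything falls off the work surface, if the arm or the gripper's body presses on something with over 40 N, if the wrist force passes 120 N, or if a joint passes its speed limit or range.

## Working session

There is one attempt and no reset: what is moved stays moved. The work goes in short steps, Python scripts to look and compute and a tool call to move; the robot and the scene stay as the last step left them, time stands still between calls to the robot, and variables do not carry over. Pictures are saved under pics/ and viewed, at most 10 in all, crops included, and the job is handed in when it is done.

Besides the shell and the picture viewer there is one more tool, called as name(argument=value, ...), one argument or row to a line, values as JSON. servo_tool: Moves the arm, as the interface text tells. Shift numbers are shares of 200 mm and turn numbers shares of 30 degrees, none past 1 either way. Its arguments: {"type":"object","properties":{"dp":{"type":"array","items":{"type":"array","items":{"type":"number"}}},"turn":{"type":"array","items":{"type":"array","items":{"type":"number"}}},"hand":{"type":"number"}},"required":["dp","turn"]}

```bash
ls; mkdir -p pics
cat > h.py <<'E'
import numpy as np, cv2, pickle
from workcell import env
def snap(n,f):
    s=env.snapshot(n); cv2.imwrite(f'pics/{f}.png',s['img']); pickle.dump(s,open(f'pics/{f}.pkl','wb')); return s
def load(f): return pickle.load(open(f'pics/{f}.pkl','rb'))
def ray(s,u,v,z):
    R=np.array(s['R']);t=np.array(s['t']).ravel()
    d=R.T@np.array([(u-s['cx'])/s['fx'],(v-s['cy'])/s['fy'],1]); c=-R.T@t
    return c+d*(z-c[2])/d[2]
def proj(s,X):
    p=np.array(s['R'])@np.array(X,float)+np.array(s['t']).ravel()
    return np.array([s['fx']*p[0]/p[2]+s['cx'],s['fy']*p[1]/p[2]+s['cy']])
E
python3 - <<'E'
from h import *
a=snap('scene','s0');b=snap('side','d0')
for s in(a,b): print(-np.array(s['R']).T@np.array(s['t']).ravel(), s['fx'])
st=env.read_state(); print(env.grip_depth,st)
E
```

```text
pics
[1151.30014848 -270.31238479  965.66890256] 492.7020053387151
[235.12502695 584.92465287 757.56479678] 368.43774193142775
18.700000000000003 {'time': 0.1, 'qpos': array([-1.89997507e-02,  4.23771021e-01,  1.63056992e+00, -2.34480496e-05,
        1.08861795e+00, -1.90044415e-02]), 'joint_vel': array([-0.00157336, -0.00238312, -0.00159843,  0.00066161,  0.00012377,
       -0.0002163 ]), 'joint_efforts': array([ 6.49496542e-04, -5.45618248e+01, -2.74323839e+01,  6.46709581e-02,
        1.88581715e-02,  1.54216096e-06]), 'eef_pos': array([6.24513517e+02, 2.86851580e-02, 2.21992470e+02]), 'tcp_rot': array([-3.14022628e+00, -5.20681672e-06,  1.57081190e+00]), 'contact_force': array([ 0.3003236 , -0.67873867, -0.73056755]), 'wrist_torque': array([-0.02221149,  0.01551539, -0.01637826]), 'finger_force': 0.0, 'gripper_width': 87.8941391524255}
```

View pics/s0.png

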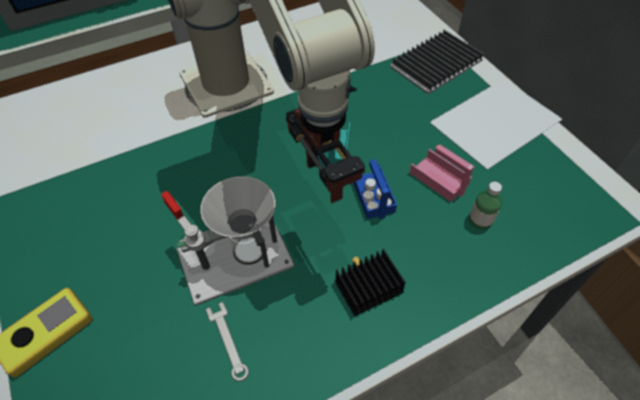

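View pics/d0.png

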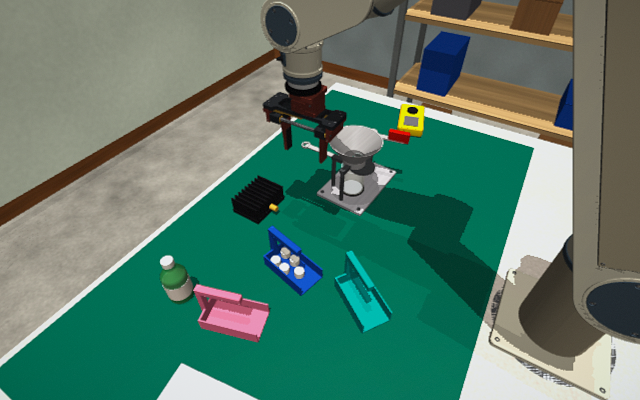

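Scene view: the blue scoop with white caps is at (376,190) in scene and (293,262) in side. The lookalikes are a pink scoop at (442,170)/(233,315) and a teal one at (340,140)/(362,290). The funnel is at (238,205) and the lever's red sleeve at (173,205) in scene. I choose the blue scoop and will check it in a close crop.

Run:
```python
from h import *
a=load('s0');b=load('d0')
c1=cv2.resize(b['img'][215:305,250:340],(400,400),interpolation=cv2.INTER_CUBIC)
c2=cv2.resize(a['img'][150:240,330:420],(400,400),interpolation=cv2.INTER_CUBIC)
cv2.imwrite('pics/c1.png',np.hstack([c1,c2]))
c3=cv2.resize(a['img'][165:315,150:310],(400,375),interpolation=cv2.INTER_CUBIC)
c4=cv2.resize(b['img'][90:220,290:430],(400,371),interpolation=cv2.INTER_CUBIC)
o=np.zeros((375,800,3),np.uint8);o[:,:400]=c3;o[:371,400:]=c4
cv2.imwrite('pics/c2.png',o)
```

```text
(no output)
```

View pics/c1.png

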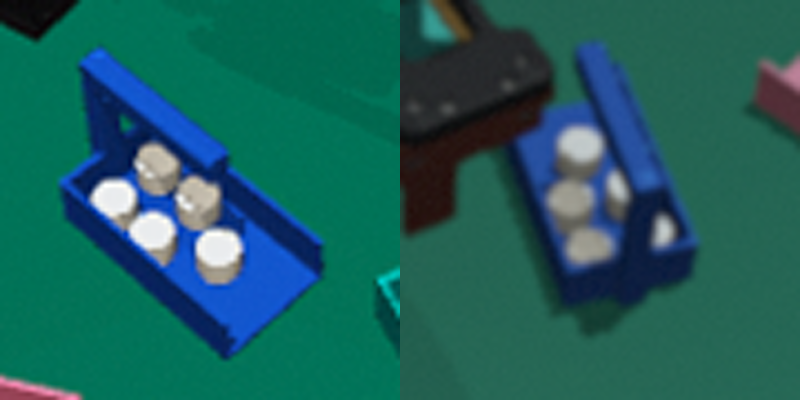

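View pics/c2.png

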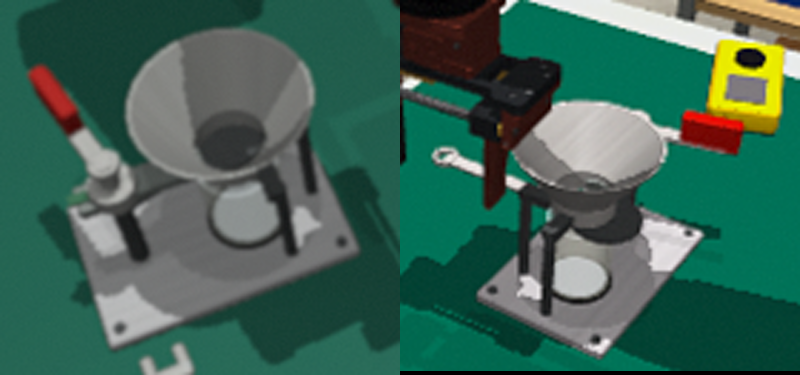

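The crop confirms the blue scoop with five caps. Its handle top runs (270,227)–(300,251) in side. The station plate corners, funnel rim and sleeve are also readable. Measuring.

Run:
```python
from h import *
from scipy.optimize import least_squares
a=load('s0');b=load('d0')
def fit(obs,x0):
    def res(p):
        c,s=np.cos(p[2]),np.sin(p[2]); r=[]
        for cam,X,uv in obs:
            r+=list(proj(cam,[p[0]+c*X[0]-s*X[1],p[1]+s*X[0]+c*X[1],X[2]])-uv)
        return r
    o=least_squares(res,x0,loss='soft_l1'); print(o.x.round(3),np.round(res(o.x),1)); return o.x
q=lambda x,y:(250+x/4.444,215+y/4.444); w=lambda x,y:(330+(x-400)/4.444,150+y/4.444)
so=[(b,(73,0,104),q(90,55)),(b,(-27,0,104),q(221,160)),(a,(-27,0,104),w(592,45)),(a,(73,0,104),w(650,187)),
 (b,(-65,36,0),q(228,357)),(b,(-65,-36,0),q(320,278)),(a,(65,-36,0),w(570,305))]
print(ray(b,*q(90,55),104),ray(b,*q(221,160),104))
for y in(1,0,):
    fit(so,[600,150,0.3])
h=lambda x,y:(150+x/2.5,165+y/2.5); g=lambda x,y:(290+(x-400)/2.857,90+y/2.857)
f1=ray(a,*h(220,105),184.5);f2=ray(b,*g(589,146),184.5);print('funnel',f1,f2)
print('sleeve',ray(a,*h(40,70),175),ray(a,*h(72,118),175),'side',ray(b,*g(684,113),175),ray(b,*g(742,122),175))
print('plate a',[ray(a,*h(*p),12).round() for p in((68,208),(110,347),(358,250))])
print('plate b',[ray(b,*g(*p),12).round() for p in((478,295),(600,353),(703,235))])
```

```text
[626.3529261  151.86154757 104.        ] [529.21346329 174.07926178 104.        ]
[ 5.58378e+02  1.68114e+02 -2.08000e-01] [-1.5 -0.3 -0.9 -0.6 -1.8 -1.8  0.2 -0.9 -0.4  1.  -0.  -0.6 -1.4  0.1]
[ 5.58378e+02  1.68114e+02 -2.08000e-01] [-1.5 -0.3 -0.9 -0.6 -1.8 -1.8  0.2 -0.9 -0.4  1.  -0.  -0.6 -1.4  0.1]
funnel [ 574.70690702 -162.32358163  184.5       ] [ 564.12565359 -158.20426693  184.5       ]
sleeve [ 466.54567109 -276.13142344  175.        ] [ 524.4993793  -268.10143789  175.        ] side [ 514.68039389 -268.71318542  175.        ] [ 460.16436279 -283.57669718  175.        ]
plate a [array([ 489., -302.,   12.]), array([ 635., -312.,   12.]), array([650., -90.,  12.])]
plate b [array([642., -88.,  12.]), array([498., -79.,  12.]), array([ 481., -298.,   12.])]
```

Scoop: origin about (558,168), yaw −0.21. The two cameras put the funnel axis at about (569,−160), with station yaw about −0.07. That puts the pivot at about (562,−260). The sleeve middle comes out near (487,−272), in line with 80 mm from the pivot. I'll move close and refine with the wrist camera.

servo_tool(
  dp=[
    [-0.2, -0.3, 0.2],
    [-0.4, -0.6, 0.3],
    [-0.6, -0.85, 0.3],
    [-0.65, -0.95, 0.3],
    [-0.65, -0.95, 0.3],
    [-0.65, -0.95, 0.3],
  ],
  turn=[
    [0, 0, 0],
    [0, 0, 0],
    [0, 0, 0],
    [0, 0, 0],
    [0, 0, 0],
    [0, 0, 0],
  ],
  hand=1,
)

```text
time: 0.85
eef_pos: [495.0, -189.9, 282.5]
tcp_rot: [-3.142, -0.0, 1.57]
contact_force: [0.0, 1.2, -0.7]
gripper_width: 31.5
finger_force: 0.0
```

Run:
```python
from h import *
w=snap('wrist','w1'); a=snap('scene','s1')
print(env.read_state()['eef_pos'],env.read_state()['qpos'],-np.array(w['R']).T@np.array(w['t']).ravel())
c=cv2.resize(a['img'][130:330,120:420],(600,400),interpolation=cv2.INTER_CUBIC)
o=np.zeros((400,800,3),np.uint8); o[:,:640][:]=w['img']; cv2.imwrite('pics/v1.png',o[:,:640])
for n,p in dict(fun=(569,-160,184.5),piv=(562,-260,145),sl=(485,-268,175)).items(): print(n,proj(w,p))
```

```text
[ 495.49452581 -189.13362619  282.40787753] [-3.87215776e-01  2.15576464e-01  1.77991332e+00  2.60985174e-04
  1.14647298e+00 -3.88430073e-01] [ 495.88831509 -119.32803321  443.57100502]
fun [397.50834192 172.60917471]
piv [376.40408146 251.90278267]
sl [310.08567897 270.86943394]
```

View pics/v1.png

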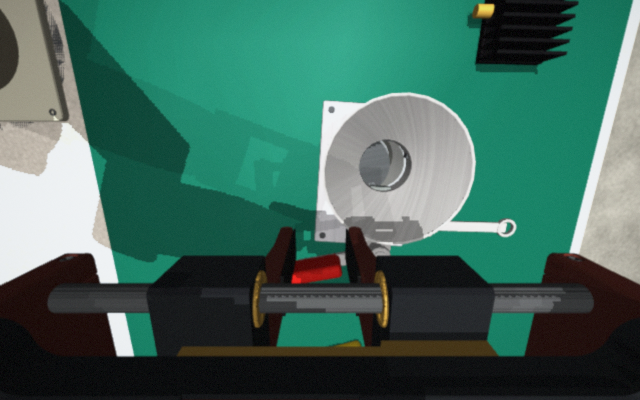

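Wrist view: the funnel rim is centred at (400,168), giving an axis of about (571,−156). The sleeve runs (293,275)–(341,264), about 12° open already, with its middle at about (485,−271). The pivot is at about (563,−254), which fits the given 80 and 100 mm. Next I lower the closed fingers on the lever's +y side.

servo_tool(
  dp=[
    [-0.085, -0.23, 0],
    [-0.085, -0.23, 0],
    [-0.085, -0.23, -0.3],
    [-0.085, -0.23, -0.6],
    [-0.085, -0.23, -0.67],
    [-0.085, -0.23, -0.67],
  ],
  turn=[
    [0, 0, 0],
    [0, 0, 0],
    [0, 0, 0],
    [0, 0, 0],
    [0, 0, 0],
    [0, 0, 0],
  ],
  hand=1,
)

```text
time: 1.7
eef_pos: [478.5, -235.2, 148.7]
tcp_rot: [-3.141, -0.001, 1.572]
contact_force: [0.2, -0.5, -0.4]
gripper_width: 0.6
finger_force: 0.0
```

servo_tool(
  dp=[
    [0.01, -0.03, 0],
    [0.01, -0.07, 0],
    [0.018, -0.13, 0],
    [0.025, -0.2, 0],
    [0.05, -0.265, 0],
    [0.085, -0.33, 0],
    [0.135, -0.385, 0],
    [0.19, -0.43, 0],
    [0.23, -0.455, 0],
    [0.265, -0.47, 0],
    [0.28, -0.475, 0],
    [0.28, -0.475, 0],
  ],
  turn=[
    [0, 0, 0],
    [0, 0, 0],
    [0, 0, 0],
    [0, 0, 0],
    [0, 0, 0],
    [0, 0, 0],
    [0, 0, 0],
    [0, 0, 0],
    [0, 0, 0],
    [0, 0, 0],
    [0, 0, 0],
    [0, 0, 0],
  ],
)

```text
time: 3.2
eef_pos: [534.4, -331.2, 148.7]
tcp_rot: [3.141, 0.001, 1.571]
contact_force: [-1.5, -0.2, -0.6]
gripper_width: 0.5
finger_force: 0.4
```

Now press on slowly to find the stop.

servo_tool(
  dp=[
    [0.01, 0, 0],
    [0.02, 0, 0],
    [0.03, 0, 0],
    [0.03, 0, 0],
    [0.03, 0, 0],
  ],
  turn=[
    [0, 0, 0],
    [0, 0, 0],
    [0, 0, 0],
    [0, 0, 0],
    [0, 0, 0],
  ],
)

```text
time: 3.82
eef_pos: [539.6, -331.4, 148.8]
tcp_rot: [-3.141, 0.001, 1.571]
contact_force: [-6.1, -2.4, 0.3]
gripper_width: 0.3
finger_force: 2.6
```

servo_tool(
  dp=[
    [0.01, 0, 0],
    [0.02, 0, 0],
    [0.02, 0, 0],
  ],
  turn=[
    [0, 0, 0],
    [0, 0, 0],
    [0, 0, 0],
  ],
)

```text
time: 4.2
eef_pos: [539.8, -331.4, 148.8]
tcp_rot: [-3.133, -0.001, 1.571]
contact_force: [-20.1, -3.6, 10.6]
gripper_width: 0.6
finger_force: 10.2
```

The lever is hard against the open stop: the reaction jumped to 20 N with no further travel. I retreat and go over to the scoop, turning −102° so the fingers close across its handle.

servo_tool(
  dp=[
    [-0.1, 0, 0],
    [-0.12, 0, 0.3],
    [-0.12, 0.05, 0.6],
    [-0.12, 0.35, 0.6],
    [-0.12, 0.65, 0.6],
    [-0.12, 0.95, 0.6],
  ],
  turn=[
    [0, 0, 0],
    [0, 0, 0],
    [0, 0, 0],
    [0, 0, -0.33],
    [0, 0, -0.66],
    [0, 0, -1],
  ],
  hand=0.3,
)

```text
time: 4.95
eef_pos: [520.9, -140.5, 269.7]
tcp_rot: [3.139, -0.002, 1.045]
contact_force: [1.1, -0.0, -0.1]
gripper_width: 56.9
finger_force: 0.0
```

servo_tool(
  dp=[
    [0, 0.3, 0],
    [0, 0.6, 0],
    [0, 0.9, 0],
  ],
  turn=[
    [0, 0, -0.33],
    [0, 0, -0.66],
    [0, 0, -1],
  ],
  hand=0,
)

```text
time: 5.32
eef_pos: [521.2, 32.0, 269.6]
tcp_rot: [3.141, -0.003, 0.544]
contact_force: [-0.1, 0.3, -1.1]
gripper_width: 85.9
finger_force: 0.0
```

servo_tool(
  dp=[
    [-0.05, 0.3, 0],
    [-0.1, 0.6, 0],
    [-0.1, 0.65, 0],
  ],
  turn=[
    [0, 0, -0.33],
    [0, 0, -0.66],
    [0, 0, -1],
  ],
)

```text
time: 5.7
eef_pos: [500.4, 163.1, 269.4]
tcp_rot: [-3.14, -0.002, 0.03]
contact_force: [0.5, -0.2, 0.0]
gripper_width: 88.0
finger_force: 0.0
```

servo_tool(
  dp=[
    [0, 0, 0],
    [0, 0, 0],
    [0, 0, 0],
  ],
  turn=[
    [0, 0, -0.3],
    [0, 0, -0.4],
    [0, 0, -0.4],
  ],
)

```text
time: 6.08
eef_pos: [501.0, 160.3, 269.2]
tcp_rot: [-3.14, -0.001, -0.176]
contact_force: [0.1, 0.5, 0.7]
gripper_width: 88.0
finger_force: 0.0
```

Run:
```python
from h import *
w=snap('wrist','w2'); a=snap('scene','s2')
st=env.read_state();print(st['eef_pos'],st['tcp_rot'],st['qpos'])
c=cv2.resize(a['img'][150:290,130:270],(400,400),interpolation=cv2.INTER_CUBIC)
x=cv2.resize(w['img'][:, :],(640,400)); o=np.zeros((400,800,3),np.uint8)
o[:,:500]=w['img'][:,70:570]; o[:300,500:]=cv2.resize(c,(300,300)); cv2.imwrite('pics/v2.png',o)
```

```text
[500.80130659 159.90011671 269.0278535 ] [-3.14070943e+00 -8.90216852e-04 -1.75448197e-01] [2.86187128e-01 2.21876244e-01 1.80470287e+00 4.39336870e-04
 1.11382315e+00 2.03223764e+00]
```

View pics/v2.png

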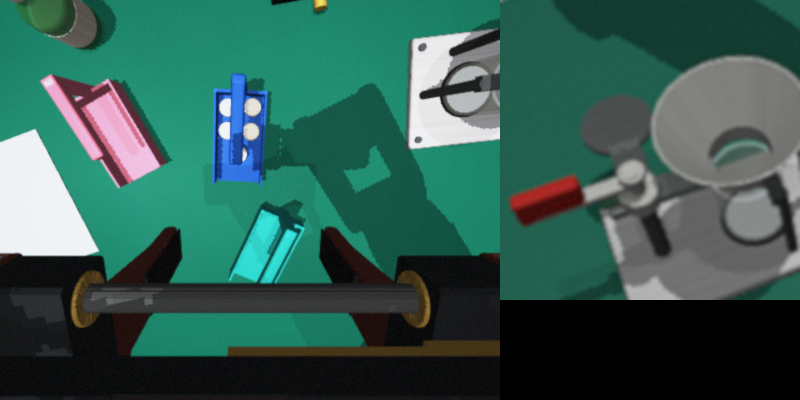

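The inset shows the lever in line with the bracket and the gate plate swung clear. In the wrist view the blue scoop's handle runs from (308,75) to (307,161) in full-image pixels, lip towards the robot.

Run:
```python
from h import *
w=load('w2')
hsv=cv2.cvtColor(w['img'],cv2.COLOR_BGR2HSV)
P=ray(w,308,75,104);Q=ray(w,307,161,104);print(P,Q,np.linalg.norm(P-Q),np.arctan2(*(P-Q)[1::-1]))
L=ray(w,70+214,183,4);M=ray(w,70+265,183,4);print('lip',L,M)
B=ray(w,70+215,90,34);C=ray(w,70+269,90,34);print('back',B,C)
```

```text
[628.78458937 151.68276775 104.        ] [537.35270859 170.20779531 104.        ] 93.28968576201362 -0.1999040601454683
lip [499.62128622 219.00465044   4.        ] [485.64696715 140.25003329   4.        ]
back [628.38418133 186.30627809  34.        ] [615.69762268 115.05571953  34.        ]
```

Scoop origin is (557,166.5) with yaw about −0.19, agreeing between the handle, lip and back wall. The grip point is (569,164), so I go down and grasp.

servo_tool(
  dp=[
    [0.2, 0.01, 0],
    [0.34, 0.02, -0.2],
    [0.34, 0.02, -0.5],
    [0.34, 0.02, -0.75],
    [0.34, 0.02, -0.9],
    [0.34, 0.02, -0.96],
    [0.34, 0.02, -0.965],
    [0.34, 0.02, -0.965],
  ],
  turn=[
    [0, 0, -0.02],
    [0, 0, -0.02],
    [0, 0, -0.02],
    [0, 0, -0.02],
    [0, 0, -0.02],
    [0, 0, -0.02],
    [0, 0, -0.02],
    [0, 0, -0.02],
  ],
)

```text
time: 7.18
eef_pos: [569.5, 163.8, 77.0]
tcp_rot: [-3.14, -0.002, -0.187]
contact_force: [0.3, 0.1, 0.5]
gripper_width: 87.8
finger_force: 0.0
```

servo_tool(
  dp=[
    [0, 0, 0],
    [0, 0, 0],
    [0, 0, 0],
    [0, 0, 0],
    [0, 0, 0],
    [0, 0, 0],
    [0, 0, 0],
    [0, 0, 0],
  ],
  turn=[
    [0, 0, 0],
    [0, 0, 0],
    [0, 0, 0],
    [0, 0, 0],
    [0, 0, 0],
    [0, 0, 0],
    [0, 0, 0],
    [0, 0, 0],
  ],
  hand=1,
)

```text
time: 8.18
eef_pos: [568.4, 163.5, 75.6]
tcp_rot: [3.142, 0.0, -0.187]
contact_force: [0.0, 0.3, -3.1]
gripper_width: 15.9
finger_force: 30.0
```

The grip is firm at 15.9 mm, which matches the handle. Lifting gently.

servo_tool(
  dp=[
    [0, 0, 0.04],
    [0, 0, 0.1],
    [0, 0, 0.2],
    [0, 0, 0.33],
    [0, 0, 0.47],
    [0, 0, 0.61],
    [0, 0, 0.75],
    [0, 0, 0.87],
    [0, 0, 0.95],
    [0, 0, 1],
    [0, 0, 1],
  ],
  turn=[
    [0, 0, 0],
    [0, 0, 0],
    [0, 0, 0],
    [0, 0, 0],
    [0, 0, 0],
    [0, 0, 0],
    [0, 0, 0],
    [0, 0, 0],
    [0, 0, 0],
    [0, 0, 0],
    [0, 0, 0],
  ],
)

```text
time: 9.55
eef_pos: [568.6, 163.6, 276.1]
tcp_rot: [-3.141, -0.001, -0.187]
contact_force: [-0.3, 0.1, -2.5]
gripper_width: 15.9
finger_force: 30.0
```

servo_tool(
  dp=[
    [0, -0.02, 0.01],
    [0, -0.06, 0.02],
    [0, -0.12, 0.04],
    [0, -0.18, 0.06],
    [0, -0.24, 0.06],
    [0, -0.3, 0.06],
    [0, -0.35, 0.06],
    [0, -0.38, 0.06],
    [0, -0.4, 0.06],
    [0, -0.4, 0.06],
  ],
  turn=[
    [0, 0, 0.03],
    [0, 0, 0.12],
    [0, 0, 0.25],
    [0, 0, 0.4],
    [0, 0, 0.55],
    [0, 0, 0.7],
    [0, 0, 0.84],
    [0, 0, 0.94],
    [0, 0, 1],
    [0, 0, 1],
  ],
)

```text
time: 10.8
eef_pos: [568.0, 83.1, 286.9]
tcp_rot: [-3.141, 0.002, 0.336]
contact_force: [-0.6, -0.2, -3.1]
gripper_width: 16.0
finger_force: 30.0
```

servo_tool(
  dp=[
    [0, -0.02, 0],
    [0, -0.06, 0],
    [0, -0.12, 0],
    [0, -0.18, 0],
    [0, -0.24, 0],
    [0, -0.3, 0],
    [0, -0.35, 0],
    [0, -0.38, 0],
    [0, -0.4, 0],
    [0, -0.4, 0],
  ],
  turn=[
    [0, 0, 0.03],
    [0, 0, 0.12],
    [0, 0, 0.25],
    [0, 0, 0.4],
    [0, 0, 0.55],
    [0, 0, 0.7],
    [0, 0, 0.84],
    [0, 0, 0.94],
    [0, 0, 1],
    [0, 0, 1],
  ],
)

```text
time: 12.05
eef_pos: [568.3, 3.3, 287.5]
tcp_rot: [-3.141, 0.0, 0.86]
contact_force: [0.3, -0.5, -3.1]
gripper_width: 15.7
finger_force: 30.0
```

servo_tool(
  dp=[
    [0, 0, 0],
    [0, 0, 0],
    [0, 0, 0],
    [0, 0, 0],
    [0, 0, 0],
    [0, 0, 0],
    [0, 0, 0],
    [0, 0, 0],
    [0, 0, 0],
    [0, 0, 0],
  ],
  turn=[
    [0, 0, 0.03],
    [0, 0, 0.12],
    [0, 0, 0.25],
    [0, 0, 0.4],
    [0, 0, 0.55],
    [0, 0, 0.7],
    [0, 0, 0.84],
    [0, 0, 0.94],
    [0, 0, 1],
    [0, 0, 1],
  ],
)

```text
time: 13.3
eef_pos: [568.4, 3.7, 287.7]
tcp_rot: [-3.142, -0.0, 1.384]
contact_force: [0.3, -0.0, -1.9]
gripper_width: 15.6
finger_force: 30.0
```

Run:
```python
from h import *
b=snap('side','d3'); a=snap('scene','s3');w=snap('wrist','w3')
st=env.read_state();print(st['eef_pos'],st['tcp_rot'],st['qpos'],st['gripper_width'])
o=np.zeros((400,800,3),np.uint8)
o[:,:400]=cv2.resize(b['img'][70:230,250:410],(400,400)); o[:,400:]=cv2.resize(a['img'][100:300,160:360],(400,400)); cv2.imwrite('pics/v3.png',o)
```

```text
[568.43800994   3.58306384 287.6689408 ] [-3.14157428e+00  2.30776731e-06  1.38316549e+00] [-1.46328917e-02  2.70292952e-01  1.69458608e+00  9.62593028e-07
  1.17673211e+00  1.72997572e-01] 15.795359903193171
```

View pics/v3.png

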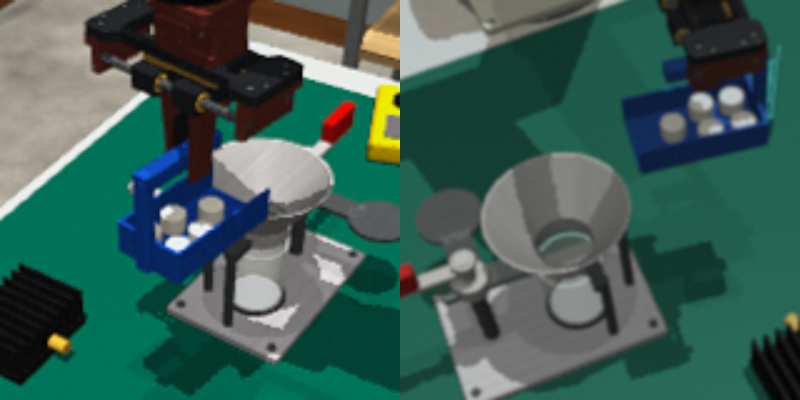

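Five caps are still in the level scoop, with the lip towards the funnel at +y. Now I bring the lip over the mouth and tip in stages about the lip.

servo_tool(
  dp=[
    [0.002, -0.015, 0],
    [0.006, -0.05, 0],
    [0.012, -0.1, 0],
    [0.018, -0.155, 0],
    [0.024, -0.21, 0],
    [0.032, -0.26, 0],
    [0.036, -0.3, 0],
    [0.04, -0.325, 0],
    [0.04, -0.335, 0],
    [0.04, -0.335, 0],
  ],
  turn=[
    [0, 0, 0.03],
    [0, 0, 0.06],
    [0, 0, 0.1],
    [0, 0, 0.14],
    [0, 0, 0.18],
    [0, 0, 0.22],
    [0, 0, 0.24],
    [0, 0, 0.24],
    [0, 0, 0.24],
    [0, 0, 0.24],
  ],
)

```text
time: 14.7
eef_pos: [576.4, -63.4, 287.7]
tcp_rot: [-3.142, -0.0, 1.509]
contact_force: [0.7, -0.7, -2.1]
gripper_width: 16.0
finger_force: 30.0
```

servo_tool(
  dp=[
    [-0.001, -0.02, 0.015],
    [-0.003, -0.04, 0.025],
    [-0.004, -0.065, 0.04],
    [-0.005, -0.085, 0.05],
    [-0.006, -0.105, 0.055],
    [-0.008, -0.13, 0.06],
    [-0.009, -0.155, 0.065],
    [-0.011, -0.18, 0.07],
    [-0.012, -0.205, 0.07],
    [-0.014, -0.23, 0.07],
    [-0.014, -0.23, 0.07],
  ],
  turn=[
    [0.1, -0.006, 0],
    [0.2, -0.012, 0],
    [0.3, -0.018, 0],
    [0.4, -0.024, 0],
    [0.5, -0.03, 0],
    [0.6, -0.036, 0],
    [0.7, -0.042, 0],
    [0.8, -0.048, 0],
    [0.9, -0.054, 0],
    [0.998, -0.06, 0],
    [0.998, -0.06, 0],
  ],
)

```text
time: 16.08
eef_pos: [573.5, -110.2, 301.0]
tcp_rot: [-3.14, -0.523, 1.507]
contact_force: [-0.8, -0.1, -2.6]
gripper_width: 15.7
finger_force: 30.0
```

servo_tool(
  dp=[
    [-0.002, -0.027, 0.005],
    [-0.003, -0.054, 0.01],
    [-0.005, -0.082, 0.015],
    [-0.006, -0.11, 0.02],
    [-0.008, -0.136, 0.02],
    [-0.01, -0.164, 0.02],
    [-0.011, -0.19, 0.02],
    [-0.013, -0.218, 0.02],
    [-0.014, -0.245, 0.015],
    [-0.016, -0.273, 0.01],
    [-0.016, -0.273, 0.01],
    [-0.016, -0.273, 0.01],
  ],
  turn=[
    [0.1, -0.006, 0],
    [0.2, -0.012, 0],
    [0.3, -0.018, 0],
    [0.4, -0.024, 0],
    [0.5, -0.03, 0],
    [0.6, -0.036, 0],
    [0.7, -0.042, 0],
    [0.8, -0.048, 0],
    [0.9, -0.054, 0],
    [0.998, -0.06, 0],
    [0.998, -0.06, 0],
    [0.998, -0.06, 0],
  ],
)

```text
time: 17.58
eef_pos: [570.5, -164.0, 303.7]
tcp_rot: [-3.139, -1.047, 1.508]
contact_force: [0.2, -1.2, -1.1]
gripper_width: 15.7
finger_force: 30.0
```

Run:
```python
from h import *
b=snap('side','d4'); a=snap('scene','s4')
st=env.read_state();print(st['eef_pos'],st['tcp_rot'],st['qpos'],st['gripper_width'])
o=np.zeros((400,800,3),np.uint8)
o[:,:400]=cv2.resize(b['img'][70:230,270:430],(400,400)); o[:,400:]=cv2.resize(a['img'][120:300,150:330],(400,400)); cv2.imwrite('pics/v4.png',o)
```

```text
[ 570.57911474 -163.74258581  304.12695402] [-3.14042088 -1.04639987  1.50955065] [-0.67797487  0.61402846  1.49066969  0.79919516  1.74873258 -0.77660531] 15.555183721607275
```

View pics/v4.png

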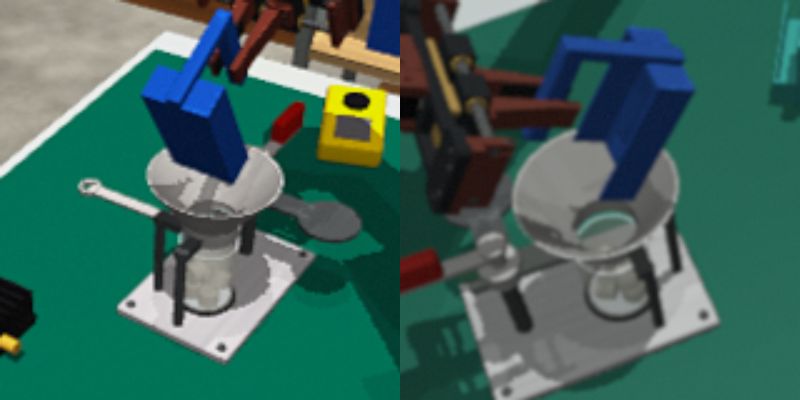

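The caps lie in the jar, seen through the glass at (210,275) of the side crop and (620,285) of the scene crop, and the carried weight has dropped by about 1 N. I tip a little further to be sure, then lift away and level.

servo_tool(
  dp=[
    [-0.002, -0.035, -0.01],
    [-0.004, -0.07, -0.015],
    [-0.006, -0.105, -0.02],
    [-0.006, -0.105, -0.02],
    [-0.006, -0.105, -0.02],
    [-0.006, -0.105, 0.02],
    [-0.006, -0.1, 0.12],
    [-0.006, -0.05, 0.25],
    [-0.006, 0.05, 0.35],
  ],
  turn=[
    [0.13, -0.008, 0],
    [0.26, -0.016, 0],
    [0.4, -0.024, 0],
    [0.4, -0.024, 0],
    [0.4, -0.024, 0],
    [0.4, -0.024, 0],
    [0.2, -0.012, 0],
    [0, 0, 0],
    [-0.3, 0.018, 0],
  ],
)

```text
time: 18.8
eef_pos: [569.4, -154.5, 375.2]
tcp_rot: [3.141, -0.884, 1.509]
contact_force: [0.7, -0.3, -1.8]
gripper_width: 15.6
finger_force: 30.0
```

Run:
```python
from h import *
w=snap('wrist','w5'); b=snap('side','d5');a=snap('scene','s5')
st=env.read_state();print(st['eef_pos'],st['tcp_rot'],st['qpos'],st['contact_force'])
o=np.zeros((400,800,3),np.uint8)
o[:,:400]=cv2.resize(b['img'][120:220,300:400],(400,400),interpolation=cv2.INTER_CUBIC); o[:200,400:720]=cv2.resize(w['img'],(320,200)); o[200:,400:]=cv2.resize(a['img'][150:300,100:400],(400,200)); cv2.imwrite('pics/v5.png',o)
```

```text
[ 569.73096646 -152.56572319  377.97621811] [ 3.13254246 -0.88592928  1.5195991 ] [-0.63265937  0.4637404   1.46433618  0.72324844  1.74183958 -0.65000814] [ 0.13429259  0.28314549 -1.89879557]
```

View pics/v5.png

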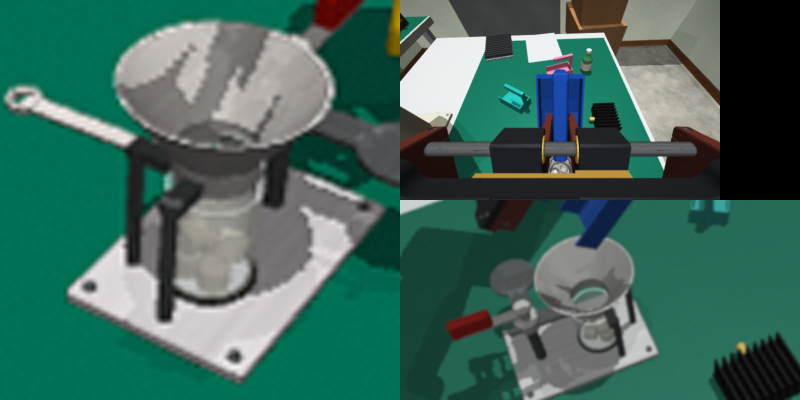

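The scoop is empty in the wrist view, the funnel is clear, and the caps are piled in the jar at (210,255). Now I level the scoop and carry it back to its spot.

servo_tool(
  dp=[
    [0, 0.08, 0],
    [0, 0.2, 0],
    [0, 0.35, 0],
    [0, 0.5, 0],
    [0, 0.65, 0],
    [0, 0.8, 0],
    [0, 0.9, 0],
  ],
  turn=[
    [-0.1, 0.006, 0],
    [-0.25, 0.015, 0],
    [-0.45, 0.027, 0],
    [-0.65, 0.04, 0],
    [-0.8, 0.048, 0],
    [-0.95, 0.057, 0],
    [-0.998, 0.06, 0],
  ],
)

```text
time: 19.82
eef_pos: [568.4, 27.5, 372.6]
tcp_rot: [-3.138, -0.366, 1.509]
contact_force: [0.3, 0.0, -0.5]
gripper_width: 16.0
finger_force: 30.0
```

servo_tool(
  dp=[
    [0, 0.15, 0],
    [0, 0.3, 0],
    [0, 0.45, 0],
    [0, 0.6, 0],
    [0, 0.69, 0],
    [0, 0.69, 0],
  ],
  turn=[
    [-0.2, 0.012, 0],
    [-0.4, 0.024, 0],
    [-0.55, 0.033, 0],
    [-0.7, 0.042, 0],
    [-0.7, 0.042, 0],
    [-0.7, 0.042, 0],
  ],
)

```text
time: 20.58
eef_pos: [568.7, 164.4, 372.3]
tcp_rot: [-3.138, 0.001, 1.511]
contact_force: [0.3, -0.8, -1.8]
gripper_width: 15.3
finger_force: 30.0
```

servo_tool(
  dp=[
    [0, 0, 0],
    [0, 0, -0.1],
    [0, 0, -0.2],
    [0, 0, -0.25],
    [0, 0, -0.25],
  ],
  turn=[
    [0, 0, -0.25],
    [0, 0, -0.5],
    [0, 0, -0.75],
    [0, 0, -1],
    [0, 0, -1],
  ],
)

```text
time: 21.2
eef_pos: [568.7, 162.0, 322.5]
tcp_rot: [-3.139, 0.003, 0.985]
contact_force: [0.2, 0.1, -2.4]
gripper_width: 16.2
finger_force: 30.0
```

servo_tool(
  dp=[
    [0, 0, 0],
    [0, 0, -0.1],
    [0, 0, -0.2],
    [0, 0, -0.25],
    [0, 0, -0.25],
  ],
  turn=[
    [0, 0, -0.25],
    [0, 0, -0.5],
    [0, 0, -0.75],
    [0, 0, -1],
    [0, 0, -1],
  ],
)

```text
time: 21.82
eef_pos: [569.1, 162.9, 273.4]
tcp_rot: [-3.141, 0.002, 0.464]
contact_force: [0.3, -0.8, -1.2]
gripper_width: 16.0
finger_force: 30.0
```

servo_tool(
  dp=[
    [0, 0, 0],
    [0, 0, 0],
    [0, 0, 0],
    [0, 0, 0],
    [0, 0, 0],
  ],
  turn=[
    [0, 0, -0.25],
    [0, 0, -0.5],
    [0, 0, -0.75],
    [0, 0, -1],
    [0, 0, -1],
  ],
)

```text
time: 22.45
eef_pos: [569.8, 163.5, 274.7]
tcp_rot: [-3.141, -0.0, -0.057]
contact_force: [-0.6, 0.2, -1.8]
gripper_width: 15.8
finger_force: 30.0
```

servo_tool(
  dp=[
    [0, 0, -0.1],
    [0, 0, -0.3],
    [0, 0, -0.5],
    [0, 0, -0.7],
    [0, 0, -0.85],
    [0, 0, -0.93],
    [0, 0, -0.96],
    [0, 0, -0.975],
    [0, 0, -0.985],
    [0, 0, -0.985],
  ],
  turn=[
    [0, 0, -0.25],
    [0, 0, -0.25],
    [0, 0, -0.25],
    [0, 0, -0.25],
    [0, 0, -0.25],
    [0, 0, -0.25],
    [0, 0, -0.25],
    [0, 0, -0.25],
    [0, 0, -0.25],
    [0, 0, -0.25],
  ],
)

```text
time: 23.7
eef_pos: [569.6, 164.1, 77.3]
tcp_rot: [-3.141, 0.0, -0.192]
contact_force: [-0.8, -0.5, -1.1]
gripper_width: 15.8
finger_force: 30.0
```

servo_tool(
  dp=[
    [0, 0, -0.005],
    [0, 0, -0.01],
    [0, 0, -0.01],
  ],
  turn=[
    [0, 0, 0],
    [0, 0, 0],
    [0, 0, 0],
  ],
)

```text
time: 24.08
eef_pos: [569.4, 164.2, 75.4]
tcp_rot: [-3.141, 0.001, -0.192]
contact_force: [-2.2, 0.4, 4.4]
gripper_width: 15.9
finger_force: 30.0
```

The scoop is seated: the contact force flipped to +4 N. Release, rise, and head back to the far side of the lever.

servo_tool(
  dp=[
    [0, 0, 0.002],
    [0, 0, 0.005],
    [0, 0, 0.005],
    [0, 0, 0.005],
    [0, 0, 0.005],
    [0, 0, 0.005],
    [0, 0, 0.2],
    [0, 0, 0.5],
    [0, 0, 0.8],
    [0, 0, 1],
  ],
  turn=[
    [0, 0, 0],
    [0, 0, 0],
    [0, 0, 0],
    [0, 0, 0],
    [0, 0, 0],
    [0, 0, 0],
    [0, 0, 0],
    [0, 0, 0],
    [0, 0, 0],
    [0, 0, 0],
  ],
  hand=0,
)

```text
time: 25.32
eef_pos: [569.9, 164.1, 277.9]
tcp_rot: [-3.14, -0.002, -0.192]
contact_force: [0.2, 0.7, -0.3]
gripper_width: 87.7
finger_force: 0.0
```

servo_tool(
  dp=[
    [0, -0.3, 0],
    [0.05, -0.6, 0],
    [0.1, -0.9, 0],
    [0.1, -1, 0],
  ],
  turn=[
    [0, 0, 0],
    [0, 0, 0],
    [0, 0, 0],
    [0, 0, 0],
  ],
  hand=1,
)

```text
time: 25.82
eef_pos: [589.4, -38.9, 274.7]
tcp_rot: [3.141, 0.001, -0.195]
contact_force: [-0.6, -0.0, -0.3]
gripper_width: 51.2
finger_force: 0.0
```

servo_tool(
  dp=[
    [0.02, -0.3, 0],
    [0.05, -0.6, 0],
    [0.07, -0.9, 0],
    [0.07, -1, 0],
  ],
  turn=[
    [0, 0, 0],
    [0, 0, 0],
    [0, 0, 0],
    [0, 0, 0],
  ],
)

```text
time: 26.32
eef_pos: [603.1, -238.3, 274.4]
tcp_rot: [3.142, 0.001, -0.195]
contact_force: [0.2, 0.3, -0.5]
gripper_width: 11.6
finger_force: 0.0
```

servo_tool(
  dp=[
    [0, -0.3, 0],
    [0, -0.5, 0],
    [0, -0.5, 0],
  ],
  turn=[
    [0, 0, 0],
    [0, 0, 0],
    [0, 0, 0],
  ],
)

```text
time: 26.7
eef_pos: [603.0, -337.2, 274.2]
tcp_rot: [-3.141, 0.001, -0.195]
contact_force: [-0.3, 0.6, 0.3]
gripper_width: 0.2
finger_force: 0.0
```

servo_tool(
  dp=[
    [0, 0, -0.25],
    [0, 0, -0.5],
    [0, 0, -0.635],
    [0, 0, -0.635],
    [0, 0, -0.635],
  ],
  turn=[
    [0, 0, 0],
    [0, 0, 0],
    [0, 0, 0],
    [0, 0, 0],
    [0, 0, 0],
  ],
)

```text
time: 27.32
eef_pos: [604.3, -335.2, 149.1]
tcp_rot: [3.141, -0.001, -0.191]
contact_force: [0.1, -0.7, -0.8]
gripper_width: 0.1
finger_force: 0.0
```

servo_tool(
  dp=[
    [-0.06, 0.005, 0],
    [-0.11, 0.005, 0],
    [-0.17, 0, 0],
    [-0.235, 0, 0],
    [-0.305, 0.015, 0],
    [-0.373, 0.04, 0],
    [-0.435, 0.08, 0],
    [-0.49, 0.125, 0],
    [-0.525, 0.165, 0],
    [-0.553, 0.21, 0],
    [-0.572, 0.25, 0],
    [-0.587, 0.29, 0],
    [-0.592, 0.31, 0],
    [-0.592, 0.31, 0],
  ],
  turn=[
    [0, 0, 0],
    [0, 0, 0],
    [0, 0, 0],
    [0, 0, 0],
    [0, 0, 0],
    [0, 0, 0],
    [0, 0, 0],
    [0, 0, 0],
    [0, 0, 0],
    [0, 0, 0],
    [0, 0, 0],
    [0, 0, 0],
    [0, 0, 0],
    [0, 0, 0],
  ],
)

```text
time: 29.08
eef_pos: [484.8, -274.5, 147.6]
tcp_rot: [3.14, 0.001, -0.191]
contact_force: [0.9, -6.1, -1.6]
gripper_width: 0.4
finger_force: 3.1
```

servo_tool(
  dp=[
    [0, 0.01, 0],
    [0, 0.02, 0],
    [0, 0.03, 0],
    [0, 0.03, 0],
    [0, 0.03, 0],
  ],
  turn=[
    [0, 0, 0],
    [0, 0, 0],
    [0, 0, 0],
    [0, 0, 0],
    [0, 0, 0],
  ],
)

```text
time: 29.7
eef_pos: [484.9, -274.1, 147.8]
tcp_rot: [3.132, -0.002, -0.19]
contact_force: [-3.2, -31.7, -8.4]
gripper_width: 0.1
finger_force: 15.9
```

Hard against the shut stop: 32 N with no travel. I back off, rise clear and check.

servo_tool(
  dp=[
    [0, -0.06, 0],
    [0, -0.12, 0],
    [0, -0.13, 0.25],
    [0, -0.13, 0.55],
    [0, -0.13, 0.8],
    [0, 0.1, 0.9],
    [0, 0.4, 0.9],
    [0, 0.7, 0.9],
    [0, 1, 0.9],
    [0, 1, 0.9],
  ],
  turn=[
    [0, 0, 0],
    [0, 0, 0],
    [0, 0, 0],
    [0, 0, 0],
    [0, 0, 0],
    [0, 0, 0],
    [0, 0, 0],
    [0, 0, 0],
    [0, 0, 0],
    [0, 0, 0],
  ],
)

```text
time: 30.95
eef_pos: [484.1, -64.4, 327.6]
tcp_rot: [-3.141, 0.003, -0.187]
contact_force: [-0.1, -0.6, 0.1]
gripper_width: 0.1
finger_force: 0.0
```

Run:
```python
from h import *
b=snap('side','d6');a=snap('scene','s6')
st=env.read_state();print(st['eef_pos'],st['contact_force'],st['time'])
o=np.zeros((480,800,3),np.uint8)
o[:,:400]=cv2.resize(b['img'][85:325,150:430],(400,343))[0:343].copy() if 0 else cv2.copyMakeBorder(cv2.resize(b['img'][85:325,150:430],(400,343)),0,137,0,0,0)
o[:,400:]=cv2.copyMakeBorder(cv2.resize(a['img'][130:390,130:510],(400,274)),0,206,0,0,0)
o[300:480,500:680]=cv2.resize(a['img'][165:255,150:240],(180,180)); cv2.imwrite('pics/v6.png',o)
for cam,p,q in((load('s0'),a,0),(load('d0'),b,0)):
    d=cv2.absdiff(cam['img'],p['img']).max(2); print(d.mean())
```

```text
[484.60321644 -67.5094885  327.57918988] [0.23342929 0.01802852 0.33135445] 31.05
10.57564453125
14.43340234375
```

View pics/v6.png

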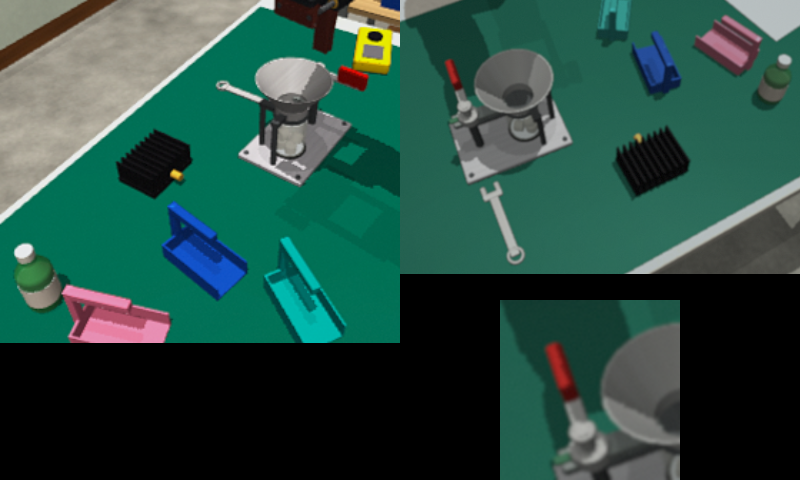

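The final views show the lever crosswise at (450,75), the caps in the jar at (290,135), the blue scoop upright and empty at (205,255), and the bystanders where they were. Handing in.

```bash
python3 -c "
from workcell import env
print(env.finish_job())"
```

```text
the job is handed in; nothing more can be done
None
```

I handed the job in at about 31 s: I opened the valve to its stop, tipped the caps into the jar, set the empty blue scoop back upright, shut the valve against its stop, and left the block, bottle and wrench alone. The final pictures agree, though I couldn't count all five caps one by one through the jar.

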